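Put the oiled napkin rings away in their caddy under lock

TASK

The wooden napkin rings have just been oiled, so keep fingers off them and off the caddy: take the spurtle from the spatula rest and, with it in the slots of the two big screws, turn both keeper bars well out, to point away from the caddy's front. Thread it through the bore of each ring to lift it, and set all the rings down side by side in the caddy, bores pointing front to back, clear of the spurtle. Only when all are in, turn both keepers fully home across the caddy's front with the spurtle, then lay the spurtle back in the notches of its rest as it lay before. Leave the other things on the shelf where they are.

Things in the scene. Friction and masses are not known exactly. Their poses are not given: they have to be found in the camera images.
- ring1: napkin ring of light wood, may be absent: block 56 mm square, 50 mm long, with a square bore set cornerwise (a corner at the top), 34 mm across its flats, right through along its x axis; about 54 g. Origin at its centre (also the bore's). Lies on one of its four like sides, bore level, origin 28 mm above what it lies on.
- ring2: napkin ring of light wood, may be absent: block 56 mm square, 50 mm long, with a square bore set cornerwise (a corner at the top), 34 mm across its flats, right through along its x axis; about 54 g. Origin at its centre (also the bore's). Lies on one of its four like sides, bore level, origin 28 mm above what it lies on.
- ring3: napkin ring of light wood, may be absent: block 56 mm square, 50 mm long, with a square bore set cornerwise (a corner at the top), 34 mm across its flats, right through along its x axis; about 54 g. Origin at its centre (also the bore's). Lies on one of its four like sides, bore level, origin 28 mm above what it lies on.
- spurtle: dark wooden stirring stick 152 mm long, 40 g, origin in its middle on its axis, x along it to the tip: square handle 18 x 18 mm from x = -76 to +4 mm, then a round shaft 12 mm thick to x = +76 mm, its last 6 mm tapered. Balances at x = -18 mm. Starts lying in the rest, axis 35 mm above the table, its x along the rest's x, origin within 8 mm of the rest's.
- rest: fixed bamboo spatula rest, origin under its centre on the table: base 150 x 64 x 8 mm, free above but for two notched supports 14 mm thick along x, 56 mm wide: at x = -56 mm (notch 26 mm wide, floor 26 mm up, for the handle) and x = +44 mm (notch 20 mm wide, floor 29 mm up, for the shaft); cheeks 12 mm above the notch floors.
- caddy: fixed wooden caddy, origin under its centre on the table, front to its -x: floor 5 mm thick, x = -45 to +50, y = -100 to +100 mm; walls 28 mm high at the back (inner face x = +50 mm) and sides (inner faces y = +-100 mm), open front. Three rings fit side by side along y, 64 mm apart. Screw axes at x = -52, y = +-135 mm; shut keepers lie along x = -52 mm.
- screw_left (a joint): captive quarter-turn screw on the caddy's left (+y) front corner, upright axis. Rad: 0 = home at its stop, keeper bar across the caddy's front; grows to 1.6 as the keeper swings out towards the robot (starts at 0 to 0.2); stays where left (friction 0.06 N m). Closing turns it counter-clockwise seen from above. Keeper: steel bar 10 mm wide, 117 mm long from the axis, top 18 mm above the table.
- screw_right (a joint): captive quarter-turn screw on the caddy's right (-y) front corner, upright axis. Rad: 0 = home at its stop, keeper bar across the caddy's front; grows to 1.6 as the keeper swings out towards the robot (starts at 0 to 0.2); stays where left (friction 0.06 N m). Closing turns it clockwise seen from above. Keeper: steel bar 10 mm wide, 117 mm long from the axis, top 18 mm above the table.
- screw_left_slot (a point): on the axis of screw_left, mid-floor of the slot across its head, 41 mm above the table; axes turn with the screw and are the caddy's at joint value 0. Slot 16 mm wide, 18 mm deep, 38 mm long, open at the top and both ends, along the point's direction (cos 45, +sin 45, 0). Head 42 mm across, its top 59 mm above the table.
- screw_right_slot (a point): on the axis of screw_right, mid-floor of the slot across its head, 41 mm above the table; axes turn with the screw and are the caddy's at joint value 0. Slot 16 mm wide, 18 mm deep, 38 mm long, open at the top and both ends, along the point's direction (cos 45, -sin 45, 0). Head 42 mm across, its top 59 mm above the table.
- mug: empty red enamel mug, 80 mm across and 80 mm high, origin under its centre; leave alone
- honey_jar: closed jar, 60 mm across, 85 mm high, origin under its centre; leave alone
- egg_cup: white egg cup, 48 mm across, 55 mm high, origin under its centre; leave alone
- salt: salt pot, 40 mm across, 70 mm high, origin under its centre; leave alone
- dish: white dish, 100 mm across, 35 mm high, origin under its centre; leave alone

How it is judged:
By the outcome, as a careful person would: the job done as asked, in the order asked, and still so for the second after the job is handed in, with the robot touching nothing.
Of ring1, ring2, ring3 only 2 to 3 are there at a start; the rules pass over those that are not, and their reading is None.
At some moment in a run one of ring1, ring2, ring3 may be knocked a few centimetres aside while the robot is not near it.
It also fails if it takes over 208 s, if anything falls off the work surface, if the arm or the gripper's body presses on something with over 40 N, if the wrist force passes 120 N, or if a joint passes its speed limit or range.

ROBOT

A 6-joint arm with a two-finger parallel gripper is mounted at the origin on the work surface. World frame = base frame: x ahead of the robot, y to its left, z up, the work surface at z = 0. Lengths are in m, angles in rad, forces in N, time in s.
With the tool pointing down it reaches from about 0.35 to 0.95 m from the base axis. Payload 17.4 kg.
Tool frame: the origin (TCP) lies on the centre line of the jaws, within the pads' length; the fingertips stand 25 mm ahead of it and the grasp point (between the pads) lies 6 mm ahead of it (bot.nose_length is the distance from the TCP to the fingertips, in m); z points along the fingers, y is the line along which they close (so a half turn about z gives the same grasp; the last joint's range is limited). The gripper opens to 93 mm and grips with 3 to 60 N. Pads are 15 mm wide; open, the fingers measure 128 mm over their backs; the gripper's body (75 mm by 188 mm) begins 65 mm behind the grasp point.
Start: joints at [-1.315, 0.116, 1.442, -0, 1.584, -0.038], TCP at [0.195, -0.646, 0.244] pointing down, gripper open.
Joint ranges: [-2.83, 2.83], [-0.83, 2.19], [0.07, 2.5], [-1.14, 4.28], [0.01, 3], [-2.97, 2.97]. Speed limits (rad/s): [1.89, 1.89, 2.22, 3.14, 3.14, 3.14].

INTERFACE

Orientations are given as [roll, pitch, yaw] about the fixed x, y, z axes, in that order (R = Rz(yaw) Ry(pitch) Rx(roll)).
In Python, from workcell import bot, eyes gives the robot as it stands. Calls block until the motion is done:
- bot.move_to(position, orientation): joint-space move of the TCP to a pose.
- bot.servo_line(position, vel=0.15, rot=None, f_stop=None): straight line of the TCP; rot=None keeps the orientation; vel is the mean speed in m/s. With f_stop (N) it stops when the force on the tool has changed by that much, and returns True; else False.
- bot.set_joints(angles): joint-space move.
- bot.set_gripper(opening, newtons=None): opening from 0.0 (shut) to 1.0 (fully open); newtons is the grip in N (None keeps the last); returns when the fingers have stopped.
- bot.sleep(seconds).
- bot.ik(position, orientation): joint angles nearest the present ones, or None.
- bot.state(): the state.
- eyes.get_image(name): name is "side" or "top" or "wrist"; returns the picture (420x560x3 uint8, red, green, blue); there is no depth.
- eyes.camera_params(name): a dict with "fx", "fy", "cx", "cy" (pixels), "camera_from_world" (4x4, takes a point from world to camera coordinates); the wrist camera has in their place "tool_from_camera" (4x4, takes a point from camera to tool coordinates, whose origin is the TCP and whose axes are the flange's). Camera axes: x right, y up, looking along -z (the intrinsics and any distortion apply to the point x, -y, -z); pixel columns grow to the right and rows downward; lengths in m; the calibration is good to about 2 mm. The wrist camera is an equidistant fisheye: a pixel r from the principal point sees the ray r / f radians off the axis. A picture is of the moment at which its call begins: read the wrist's pose just before it. camera_params takes no time and is no camera call.
A pose or a line that the arm cannot do raises bot.PlanningError and nothing moves.
- bot.hand_in(): hands the job in; it is judged then, once.
The state is a dict: "clock": time; "joints": joint angles; "joint_velocities": joint speeds; "tau": joint torques, N m; "position": TCP position; "eef_rot": TCP orientation; "wrist_force": force on the tool from outside, world axes, zero at the start; "moment": the same for the moment, N m; "gripper_width": opening from 0.0 (shut) to 1.0 (fully open); "grasp_force": force on a finger pad.
Only numpy, scipy, OpenCV 4.12 (cv2) and the standard library are available. Lean on these libraries where they do the work, as an engineer would, in place of code of your own. Each camera call takes 0.05 s, during which the arm holds its last target. There are 200 camera calls.

## Working session

There is one attempt and no reset: what is moved stays moved. The work goes in short steps, each a Python script; the robot and the scene stay as the last script left them, time stands still between calls to the robot, and variables do not carry over. Pictures are saved under pics/ and viewed, at most 14 in all, crops included, and the job is handed in when it is done.

```bash
ls; mkdir -p pics; python3 - <<'E'
from workcell import bot, eyes
import cv2, numpy as np
for n in ("top","side"):
    im=eyes.get_image(n); cv2.imwrite(f"pics/{n}0.png",cv2.cvtColor(im,cv2.COLOR_RGB2BGR))
    p=eyes.camera_params(n); print(n,{k:np.round(np.array(v),4).tolist() for k,v in p.items()})
print(eyes.camera_params("wrist"));s=bot.state();print(s, bot.nose_length)
E
```

```text
pics
top {'fx': 479.8393, 'fy': 479.8393, 'cx': 272.6733, 'cy': 217.5893, 'camera_from_world': [[0.019, -0.9997, 0.0168, -0.0482], [0.9928, 0.0209, 0.1177, -0.5194], [-0.118, 0.0144, 0.9929, -1.0456], [0.0, 0.0, 0.0, 1.0]]}
side {'fx': 521.2543, 'fy': 521.2543, 'cx': 283.5373, 'cy': 209.2356, 'camera_from_world': [[-0.9814, -0.1917, -0.0063, 0.4972], [0.1083, -0.5812, 0.8065, -0.1375], [-0.1583, 0.7908, 0.5912, -1.2228], [0.0, 0.0, 0.0, 1.0]]}
{'fx': 325.19226210127806, 'fy': 325.19226210127806, 'cx': 283.31533866072135, 'cy': 210.7375134151904, 'tool_from_camera': array([[ 9.08329270e-04,  9.64687725e-01,  2.63394699e-01,
         7.35145093e-02],
       [ 9.99999584e-01, -8.96627052e-04, -1.64634225e-04,
         3.59516128e-04],
       [ 7.73461966e-05,  2.63394740e-01, -9.64688139e-01,
        -1.43134308e-01],
       [ 0.00000000e+00,  0.00000000e+00,  0.00000000e+00,
         1.00000000e+00]])}
{'clock': 0.1, 'joints': array([-1.31480502e+00,  1.16440789e-01,  1.44216699e+00, -9.18595716e-07,
        1.58402737e+00, -3.78129763e-02]), 'joint_velocities': array([-1.15903327e-03, -1.55856299e-04, -6.64108729e-04,  3.14292700e-04,
       -6.89259874e-05, -1.21929604e-03]), 'tau': array([ 2.16702865e-03, -7.22887874e+01, -6.23865581e+01,  7.81133445e-02,
        2.26881949e-02, -4.63576544e-05]), 'position': array([ 0.19542077, -0.64593155,  0.24299667]), 'eef_rot': array([-3.14055086e+00, -3.84927749e-05,  2.93804251e-01]), 'wrist_force': array([ 0.48041189, -0.68442163,  1.24529467]), 'moment': array([ 0.03755046, -0.03118688,  0.01140636]), 'grasp_force': 0.0, 'gripper_width': 0.9988083126083657} 0.025
```

View pics/top0.png

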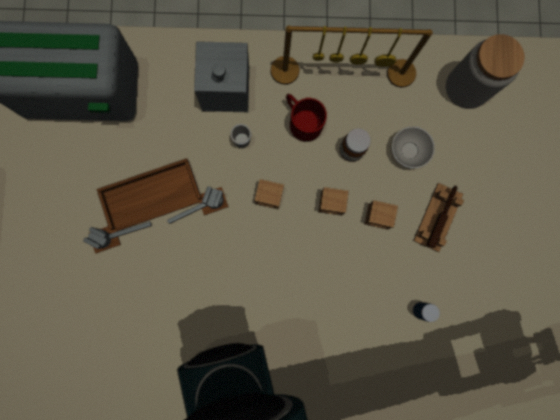

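View pics/side0.png

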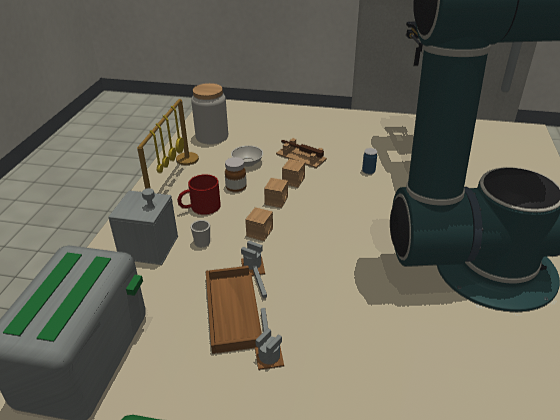

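The top view shows rings at about (268,193), (334,200) and (381,213), the caddy near (150,195) with screws at (97,238) and (212,197), and the rest with the spurtle near (438,217). The side view shows the same layout. Next I'll zoom in.

```bash
cat > h.py <<'E'
import numpy as np, cv2
from workcell import bot, eyes
from scipy.spatial.transform import Rotation as Rn
def cast(n,u,v,z,T=None):
    """pixel -> world point on plane height z. T: tool pose (4x4) for wrist"""
    p=eyes.camera_params(n); a=(u-p["cx"])/p["fx"]; b=(v-p["cy"])/p["fy"]
    if n=="wrist":
        r=np.hypot(a,b); k=np.sin(r)/r if r>1e-9 else 1; d=np.array([a*k,-b*k,-np.cos(r)])
        W=T@p["tool_from_camera"]
    else:
        d=np.array([a,-b,-1.]); W=np.linalg.inv(p["camera_from_world"])
    d=W[:3,:3]@d; o=W[:3,3]; return o+d*(z-o[2])/d[2]
def proj(n,X,T=None):
    p=eyes.camera_params(n); M=np.linalg.inv(T@p["tool_from_camera"]) if n=="wrist" else np.array(p["camera_from_world"])
    c=M[:3,:3]@np.asarray(X)+M[:3,3]; x,y,z=c[0],-c[1],-c[2]
    if n=="wrist":
        h=np.hypot(x,y); r=np.arctan2(h,z); return p["cx"]+p["fx"]*r*x/h, p["cy"]+p["fy"]*r*y/h
    return p["cx"]+p["fx"]*x/z, p["cy"]+p["fy"]*y/z
def toolT():
    s=bot.state(); T=np.eye(4); T[:3,:3]=Rn.from_euler("xyz",s["eef_rot"]).as_matrix(); T[:3,3]=s["position"]; return T
def save(n,im): cv2.imwrite(f"pics/{n}.png",cv2.cvtColor(im,cv2.COLOR_RGB2BGR))
E
python3 - <<'E'
import cv2,numpy as np
a=cv2.imread("pics/top0.png");b=cv2.imread("pics/side0.png")
A=cv2.resize(a[150:260,70:270],None,fx=3,fy=3,interpolation=cv2.INTER_CUBIC)
B=cv2.resize(a[165:255,245:470],None,fx=3,fy=3,interpolation=cv2.INTER_CUBIC)
C=cv2.resize(b[130:245,240:335],None,fx=3,fy=3,interpolation=cv2.INTER_CUBIC)
o=np.zeros((600,800,3),np.uint8);o[:330,:600]=A[:330,:600];o[330:600,:500]=B[:, :500];cv2.imwrite("pics/z1.png",np.clip(o*1.6,0,255).astype(np.uint8))
o=np.zeros((345,800,3),np.uint8);o[:,:285]=C;o[:270,290:290+510]=B[:,165:];cv2.imwrite("pics/z2.png",np.clip(o*1.6,0,255).astype(np.uint8))
from h import *
for nm,u,v,z in [("ringA",268,191,.056),("ringB",334,200,.056),("ringC",381,213,.056),("scrL",97,237,.059),("scrR",212,197,.059),("restc",440,217,.03),("salt",427,312,.07),("honey",356,143,.085),("egg",241,136,.055),("dish",411,148,.035)]: print(nm,cast("top",u,v,z).round(3))
E
```

```text
ringA [ 0.576 -0.026  0.056]
ringB [ 0.559 -0.172  0.056]
ringC [ 0.532 -0.276  0.056]
scrL [0.467 0.341 0.059]
scrR [0.56  0.096 0.059]
restc [ 0.53  -0.416  0.03 ]
salt [ 0.321 -0.369  0.07 ]
honey [ 0.681 -0.215  0.085]
egg [0.7   0.037 0.055]
dish [ 0.687 -0.351  0.035]
```

View pics/z1.png

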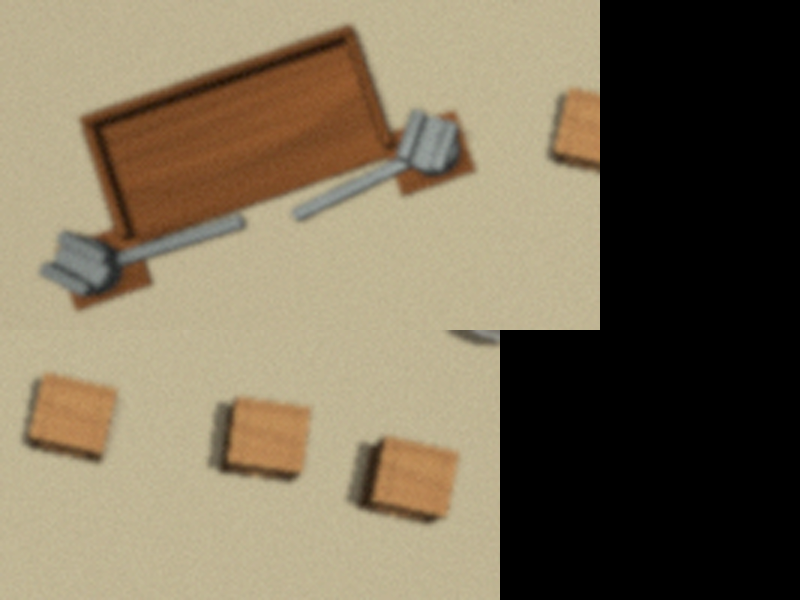

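View pics/z2.png

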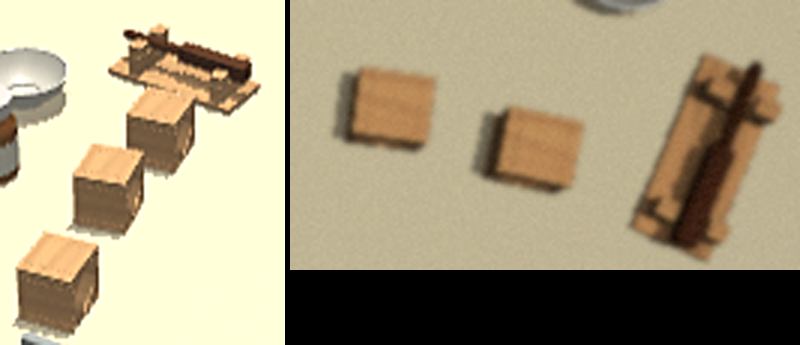

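The bores face the robot, since the holes are visible on the -x faces in the side view. The spurtle's tip points away from the robot at roughly -21° yaw, and the caddy yaw is about +20°. I'll move over the rest and look with the wrist camera.

```bash
python3 - <<'E'
from h import *
bot.set_gripper(0.65,40)
bot.move_to([0.53,-0.416,0.22],[np.pi,0,np.radians(-22)])
bot.sleep(.2)
T=toolT(); im=eyes.get_image("wrist"); save("w_rest",im); np.save("T_rest.npy",T)
print(bot.state()["clock"],T.round(4).tolist())
E
```

```text
2.5833 [[0.9269, -0.3753, 0.0, 0.5295], [-0.3753, -0.9269, -0.0001, -0.4166], [0.0001, 0.0001, -1.0, 0.2201], [0.0, 0.0, 0.0, 1.0]]
```

View pics/w_rest.png

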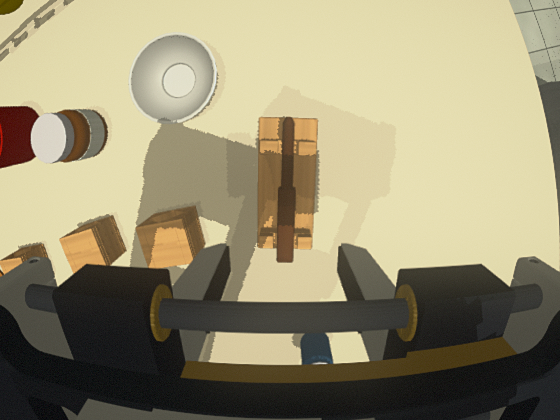

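The wrist view shows the spurtle in the rest: tip near (288,117), shoulder near (287,187), handle end near (285,262). The rings and dish are to the left. Now I'll measure the spurtle by colour mask.

```bash
python3 - <<'E'
from h import *
im=cv2.cvtColor(cv2.imread("pics/w_rest.png"),cv2.COLOR_BGR2RGB).astype(int); T=np.load("T_rest.npy")
roi=np.zeros(im.shape[:2],bool); roi[105:275,262:315]=1
r,g,b=im[...,0],im[...,1],im[...,2]
m=(roi&(r<135)&(r>g+8)).astype(np.uint8)
n,l,st,c=cv2.connectedComponentsWithStats(m); k=1+np.argmax(st[1:,4]); print(st[k])
ys,xs=np.where(l==k)
for y in range(st[k][1],st[k][1]+st[k][3],12):
    q=xs[ys==y]; print(y,q.min(),q.max(),end="; ")
P=np.array([cast("wrist",x,y,.038,T)[:2] for x,y in zip(xs,ys)])
vx,vy,x0,y0=cv2.fitLine(P.astype(np.float32),cv2.DIST_L2,0,1e-5,1e-5).ravel()
d=np.array([vx,vy])*np.sign(vx); s=(P-[x0,y0])@d
print("\nyaw",np.degrees(np.arctan2(d[1],d[0])),"len",s.max()-s.min(),"mid",[x0,y0]+d*(s.max()+s.min())/2)
nrm=np.array([-d[1],d[0]]);w=(P-[x0,y0])@nrm
for a in np.linspace(s.min(),s.max(),12)[:-1]:
    q=w[(s>a)&(s<a+.013)]; print(round(a-s.min(),3),q.min().round(4),q.max().round(4),end=" | ")
cv2.imwrite("pics/m.png",m*255)
E
```

```text
[ 262  117   52  145 4106]
117 282 291; 129 278 293; 141 282 313; 153 262 297; 165 262 309; 177 262 309; 189 262 310; 201 262 297; 213 277 294; 225 272 293; 237 277 293; 249 277 292; 261 277 291; Traceback (most recent call last):
  File "<stdin>", line 10, in <module>
  File "h.py", line 6, in cast
    p=eyes.camera_params(n); a=(u-p["cx"])/p["fx"]; b=(v-p["cy"])/p["fy"]
ValueError: time passes only in moves, steps and waits
```

```bash
sed -i 's/eyes.camera_params(n)/P_[n]/; ' h.py; sed -i '3a P_={n:eyes.camera_params(n) for n in ("top","side","wrist")}' h.py; python3 - <<'E'
from h import *
im=cv2.cvtColor(cv2.imread("pics/w_rest.png"),cv2.COLOR_BGR2RGB).astype(int); T=np.load("T_rest.npy")
for y in (125,145,165,200,240): print(y,[tuple(im[y,x]) for x in range(268,306,4)])
roi=np.zeros(im.shape[:2],bool); roi[105:275,262:315]=1
m=(roi&(im[...,0]<115)&(im[...,0]>im[...,2]+25)&(im[...,2]<60)).astype(np.uint8)
m=cv2.morphologyEx(m,cv2.MORPH_OPEN,np.ones((5,5)))
n,l,st,c=cv2.connectedComponentsWithStats(m); k=1+np.argmax(st[1:,4]); print(st[k])
ys,xs=np.where(l==k)
P=np.array([cast("wrist",x,y,.040,T)[:2] for x,y in zip(xs,ys)])
vx,vy,x0,y0=map(float,cv2.fitLine(P.astype(np.float32),cv2.DIST_L2,0,1e-5,1e-5).ravel())
d=np.array([vx,vy])*np.sign(vx); s=(P-[x0,y0])@d
print("yaw",np.degrees(np.arctan2(d[1],d[0])),"len",s.max()-s.min(),"mid",[x0,y0]+d*(s.max()+s.min())/2)
nrm=np.array([-d[1],d[0]]);w=(P-[x0,y0])@nrm
for a in np.linspace(s.min(),s.max(),12)[:-1]:
    q=w[(s>a)&(s<a+.013)]; print(round(a-s.min(),3),q.min().round(4),q.max().round(4),end=" | ")
E
```

```text
125 [(np.int64(204), np.int64(157), np.int64(96)), (np.int64(211), np.int64(162), np.int64(99)), (np.int64(216), np.int64(166), np.int64(99)), (np.int64(134), np.int64(108), np.int64(70)), (np.int64(92), np.int64(72), np.int64(48)), (np.int64(105), np.int64(77), np.int64(52)), (np.int64(97), np.int64(73), np.int64(51)), (np.int64(217), np.int64(164), np.int64(99)), (np.int64(214), np.int64(166), np.int64(99)), (np.int64(211), np.int64(160), np.int64(97))]
145 [(np.int64(202), np.int64(154), np.int64(93)), (np.int64(201), np.int64(153), np.int64(91)), (np.int64(202), np.int64(154), np.int64(91)), (np.int64(203), np.int64(156), np.int64(92)), (np.int64(92), np.int64(69), np.int64(48)), (np.int64(99), np.int64(72), np.int64(46)), (np.int64(91), np.int64(69), np.int64(44)), (np.int64(136), np.int64(105), np.int64(68)), (np.int64(207), np.int64(157), np.int64(96)), (np.int64(202), np.int64(155), np.int64(95))]
165 [(np.int64(126), np.int64(99), np.int64(63)), (np.int64(122), np.int64(95), np.int64(59)), (np.int64(131), np.int64(103), np.int64(62)), (np.int64(126), np.int64(98), np.int64(6
[... 847 characters left out ...]
int64(112), np.int64(69)), (np.int64(110), np.int64(77), np.int64(51)), (np.int64(110), np.int64(76), np.int64(47)), (np.int64(114), np.int64(79), np.int64(47)), (np.int64(104), np.int64(74), np.int64(48)), (np.int64(141), np.int64(110), np.int64(70)), (np.int64(226), np.int64(174), np.int64(104)), (np.int64(227), np.int64(177), np.int64(106))]
[ 275  118   21  144 1852]
yaw -24.95497045542988 len 0.15128481362304588 mid [ 0.53263286 -0.42014573]
0.0 -0.0025 0.0056 | 0.014 -0.0044 0.0062 | 0.028 -0.0043 0.0088 | 0.041 -0.0103 0.0075 | 0.055 -0.0109 0.0081 | 0.069 -0.0102 0.0078 | 0.083 -0.0073 0.0054 | 0.096 -0.0066 0.0061 | 0.11 -0.0058 0.0058 | 0.124 -0.0047 0.0065 | 0.138 -0.0042 0.0067 |
```

```bash
python3 - <<'E'
from h import *
im=cv2.imread("pics/w_rest.png")[...,2].astype(int); T=np.load("T_rest.npy")
C=[]
for y in range(120,260):
    row=im[y,262:315]; q=262+np.where(row<.78*np.percentile(row,60))[0]
    q=q[(q>268)&(q<305)]
    if len(q)<6: continue
    a=cast("wrist",q.min()-.5,y,.037,T);b=cast("wrist",q.max()+.5,y,.037,T)
    w=np.hypot(*(a-b)[:2]); 
    if .008<w<.021: C.append([*((a+b)/2)[:2],w,y])
C=np.array(C); print(len(C)); print(C[::10].round(4).tolist())
vx,vy,x0,y0=map(float,cv2.fitLine(C[:,:2].astype(np.float32),cv2.DIST_HUBER,0,1e-5,1e-5).ravel())
d=np.array([vx,vy])*np.sign(vx);print(np.degrees(np.arctan2(d[1],d[0])),x0,y0)
for y in (117.5,261.5):
    p=cast("wrist",286,y,.038,T)[:2]; print(y,(p-[x0,y0])@d)
tip=(cast("wrist",287,117.5,.036,T)[:2]-[x0,y0])@d; end=(cast("wrist",285,262,.044,T)[:2]-[x0,y0])@d
print(tip-end, "origin",[x0,y0]+d*(tip-.076),[x0,y0]+d*(end+.076))
E
```

```text
106
[[0.6004, -0.4487, 0.0139, 120.0], [0.5913, -0.4445, 0.0169, 130.0], [0.5814, -0.4421, 0.012, 140.0], [0.5692, -0.4372, 0.012, 153.0], [0.5598, -0.4334, 0.0121, 163.0], [0.5507, -0.4287, 0.0121, 173.0], [0.5411, -0.4248, 0.0122, 183.0], [0.5315, -0.4209, 0.0185, 193.0], [0.5217, -0.417, 0.0186, 203.0], [0.5121, -0.412, 0.0188, 213.0], [0.4694, -0.3943, 0.0185, 254.0]]
-23.080465037769724 0.5258660316467285 -0.41834911704063416
117.5 0.08291100985583227
261.5 -0.06987048385370116
0.15075599722067268 origin [ 0.53228037 -0.42108248] [ 0.5334248  -0.42157016]
```

Spurtle origin is at (0.533,-0.421), yaw -23.1°. The measured widths of 12.1 and 18.5 mm and length of 151 mm match the given sizes. I'll grasp it at s = -20 mm, then look at the caddy.

```bash
cat >> h.py <<'E'
S_G=-0.020; DZ=0.008   # grasp at spurtle x=-20 mm; axis 8 mm below TCP
def tcp(p,yaw,s=0.0):
    """TCP position such that spurtle point at axial s sits at world p (xyz), tip along yaw (rad)"""
    d=np.array([np.cos(yaw),np.sin(yaw),0]); return np.asarray(p,float)+d*(S_G-s)+[0,0,DZ]
def E(yaw): return [np.pi,0,yaw]
def line(p,yaw,s=0.0,vel=.15,f=None): return bot.servo_line(tcp(p,yaw,s),vel=vel,rot=E(yaw),f_stop=f)
E
python3 - <<'E'
from h import *
y=np.radians(-23.1); o=np.array([.5329,-.4213,.035])
p=tcp(o,y); print(p)
bot.move_to(p+[0,0,.08],E(y)); bot.servo_line(p,vel=.1); 
bot.set_gripper(0,50); s=bot.state(); print(s["gripper_width"],s["grasp_force"],s["position"],s["eef_rot"])
np.save("G.npy",np.r_[s["position"],s["eef_rot"]])
bot.servo_line(p+[0,0,.12],vel=.2); s=bot.state(); print(s["gripper_width"],s["wrist_force"])
yc=np.radians(20); bot.move_to([.47,.20,.22],E(yc)); bot.sleep(.2)
T=toolT(); save("w_cad",eyes.get_image("wrist")); np.save("T_cad.npy",T); print(bot.state()["clock"])
E
```

```text
[ 0.51450357 -0.41345326  0.043     ]
0.18838849495301843 49.98839020729065 [ 0.51447913 -0.41348405  0.04301632] [ 3.14153470e+00  3.00712049e-05 -4.03176465e-01]
0.1872674670697178 [ 1.2069014  -0.15615925  0.45228249]
7.9667
```

View pics/w_cad.png

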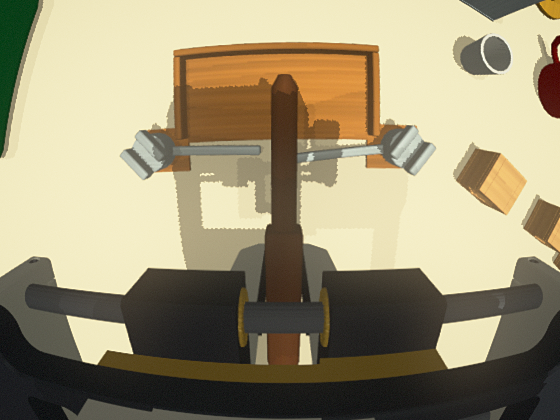

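The picture shows the caddy head-on: back wall inner corners near (187,55) and (371,55), screw heads near (147,153) and (409,149), and the spurtle held straight. The left keeper is almost home and the right one is slightly out. I'll enlarge the heads and mask the grey.

```bash
python3 - <<'E'
from h import *
im=cv2.imread("pics/w_cad.png"); T=np.load("T_cad.npy")
a=cv2.resize(im[115:195,105:275],None,fx=4.7,fy=3.7,interpolation=cv2.INTER_CUBIC)
hsv=cv2.cvtColor(im,cv2.COLOR_BGR2HSV)
m=((hsv[...,1]<60)&(hsv[...,2]>70)).astype(np.uint8); m[200:]=0; m[:115]=0
n,l,st,c=cv2.connectedComponentsWithStats(m)
for k in range(1,n):
    if st[k][4]>60: print(st[k],c[k].round(1))
A=cv2.resize(im[120:190,110:205],None,fx=4,fy=4,interpolation=cv2.INTER_NEAREST)
B=cv2.resize(im[120:190,355:450],None,fx=4,fy=4,interpolation=cv2.INTER_NEAREST)
cv2.imwrite("pics/heads.png",np.vstack([np.hstack([A,B]),np.hstack([cv2.resize(cv2.cvtColor(m[120:190,u:u+95]*255,cv2.COLOR_GRAY2BGR),None,fx=4,fy=4,interpolation=cv2.INTER_NEAREST) for u in (110,355)])]))
E
```

```text
[    0   115   261    85 14794] [ 94.5 157.9]
[  297   115   263    85 14981] [442.7 157.6]
[337 140  28   5 107] [349.9 141.6]
[200 181  55  19 815] [225.8 191.6]
```

View pics/heads.png

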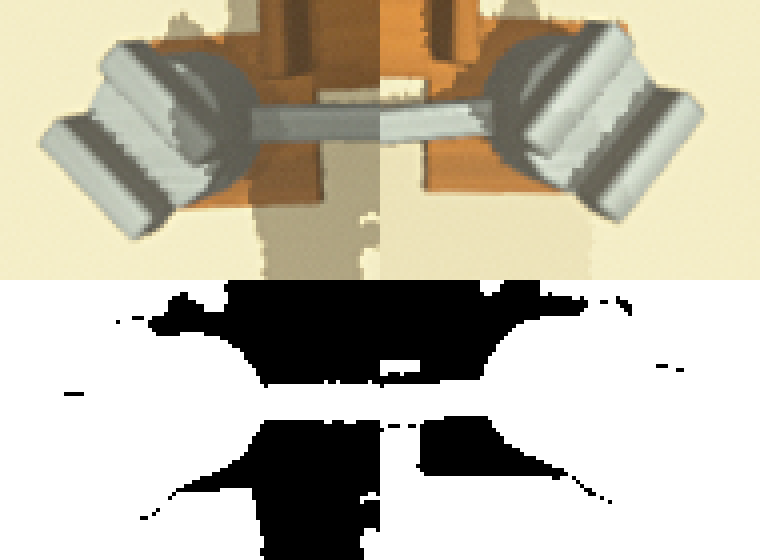

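The heads are discs with two ridge bars forming the slot. I read the four inner ridge corners for each. Left, in crop pixels: (65,118), (158,213), (103,60), (193,160). Right: (632,45), (548,152), (680,92), (597,205). I'll cast these onto z = 59 mm, and cast the keepers onto z = 18 mm.

```bash
python3 - <<'E'
from h import *
T=np.load("T_cad.npy")
def c(u,v,ox,z): return cast("wrist",(u-.5)/4+ox,(v-.5)/4+120,z,T)[:2]
L=np.array([c(*p,110,.059) for p in [(65,118),(158,213),(103,60),(193,160)]])
R=np.array([c(*p,355-95,.059) for p in [(680,92),(597,205),(632,45),(548,152)]])
for P in (L,R):
    e1=P[0]-P[1];e2=P[2]-P[3];d=e1+e2;d/=np.hypot(*d);n=np.array([-d[1],d[0]])
    print(P.mean(0).round(4),"len",np.hypot(*e1),np.hypot(*e2),"w",abs(((P[0]+P[1]-P[2]-P[3])/2)@n),"dir",np.degrees(np.arctan2(d[1],d[0]))%180)
D=L.mean(0)-R.mean(0); print("dist",np.hypot(*D),"caddy yaw",np.degrees(np.arctan2(-D[0],D[1])))
# keeper ends centre line z=.018
for nm,a,b in [("L",(176,152.5),(262,150)),("R",(384,148),(300,157))]:
    A=cast("wrist",*a,.018,T)[:2];B=cast("wrist",*b,.018,T)[:2];v=B-A;print(nm,np.degrees(np.arctan2(v[1],v[0])),A,B)
for p in [(187,56),(371,54)]: print(cast("wrist",*p,.005,T))
E
```

```text
[0.4681 0.348 ] len 0.035403263083996855 0.035243946718969105 w 0.01740694724474035 dir 63.1996886434557
[0.5629 0.0963] len 0.03621319778107156 0.0347456274776399 w 0.018280676309128496 dir 163.24339710094472
dist 0.2689443662388012 caddy yaw 20.63494816069204
L -69.74353764091514 [0.47285839 0.32554187] [0.50584429 0.23616074]
R 117.28960145430962 [0.55514636 0.11315555] [0.51255982 0.19570221]
[0.5789373  0.35308604 0.005     ]
[0.65036662 0.16113167 0.005     ]
```

Screws are 269 mm apart (270 given), caddy yaw is 20.6°, θL is about 0.02 and θR about 0.115, all consistent. Now I'll open both keepers, starting with the left.

```bash
cat >> h.py <<'E'
SL=np.array([.4681,.3480]); SR=np.array([.5629,.0963]); YC=np.radians(20.63); SC=.038
CO=(SL+SR)/2+.052*np.array([np.cos(YC),np.sin(YC)])
def cad(x,y): return CO+[np.cos(YC)*x-np.sin(YC)*y, np.sin(YC)*x+np.cos(YC)*y]
def enter(c,yaw,z=.050,ztop=.080):
    n=np.array([-np.sin(yaw),np.cos(yaw)])
    for off in (0,.002,-.002,.004,-.004):
        q=c+n*off
        line([*q,ztop],yaw,SC,vel=.1)
        hit=line([*q,z],yaw,SC,vel=.04,f=3)
        za=bot.state()["position"][2]-DZ
        print("enter off",off,"hit",hit,"z",round(za,4))
        if za<.056: return q
    raise SystemExit("no entry")
def turn(c,y0,y1,f=10,z=.050,vel=.06):
    n=int(np.ceil(abs(y1-y0)/.2))
    for y in np.linspace(y0,y1,n+1)[1:]:
        if line([*c,z],y,SC,vel=vel,f=f): print("stopped at yaw",np.degrees(bot.state()["eef_rot"][2]),"target",np.degrees(y)); return True
    return False
E
python3 - <<'E'
from h import *
y0=np.radians(64.6)
bot.move_to(tcp([*SL,.10],y0,SC),E(y0)); q=enter(SL,y0)
y1=np.radians(65.63)-1.62
turn(SL,y0,y1); s=bot.state(); print(s["wrist_force"],np.degrees(s["eef_rot"][2]),s["clock"])
line([*SL,.050],y1+.08,SC,vel=.03); line([*SL,.10],y1+.08,SC,vel=.15)
save("top1",eyes.get_image("top"))
E
```

```text
enter off 0 hit False z 0.0501
[-0.01334154  2.53979058  0.6311906 ] -26.961016466632127 12.7917
```

```bash
python3 - <<'E'
from h import *
y0=np.radians(-17.4); y1=np.radians(-24.37)+1.62
bot.move_to(tcp([*SR,.11],y0,SC),E(y0)); q=enter(SR,y0)
turn(SR,y0,y1); s=bot.state(); print(s["wrist_force"],np.degrees(s["eef_rot"][2]),s["clock"])
line([*SR,.050],y1-.08,SC,vel=.03); line([*SR,.10],y1-.08,SC,vel=.15)
bot.move_to([.45,.17,.25],E(YC)); bot.sleep(.2)
T=toolT(); save("w_cad2",eyes.get_image("wrist")); np.save("T_cad2.npy",T); print(bot.state()["clock"])
E
```

```text
enter off 0 hit False z 0.0502
[-2.09967831  3.53062561 -1.19211796] 68.02625656287287 18.7083
20.7167
```

View pics/w_cad2.png

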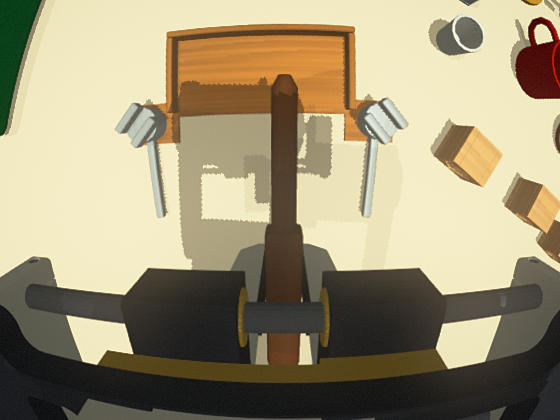

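Both keepers now point out towards the robot, roughly (152,142) to (160,215) and (375,142) to (366,215). I'll check their angles and look at the rings from above.

```bash
python3 - <<'E'
from h import *
T=np.load("T_cad2.npy")
for nm,a,b,th in [("L",(153,142),(160.5,214),1),("R",(375,142),(367,214),-1)]:
    A=cast("wrist",*a,.018,T)[:2];B=cast("wrist",*b,.018,T)[:2];v=B-A;an=np.degrees(np.arctan2(v[1],v[0])-YC)%360
    print(nm,"caddy-frame angle",an,"theta deg",(270-an) if nm=="L" else an-90)
bot.move_to([.47,-.10,.26],E(np.radians(-8))); bot.sleep(.2)
T=toolT(); save("w_rings",eyes.get_image("wrist")); np.save("T_rings.npy",T); print(bot.state()["clock"])
E
```

```text
L caddy-frame angle 181.8704644389953 theta deg 88.1295355610047
R caddy-frame angle 176.62798102171374 theta deg 86.62798102171374
22.0167
```

View pics/w_rings.png

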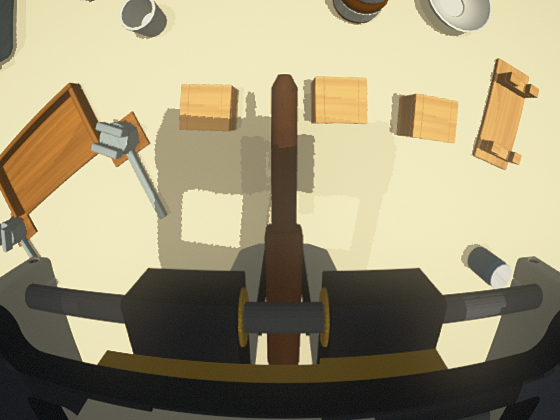

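The rings show their tops near (208,108), (340,100) and (430,118). The front faces are hidden because the camera sits ahead of the tool. I'll extract the top faces by mask.

```bash
cat >> h.py <<'E'
def rings(im,T,n="wrist",guess=((.576,-.026),(.559,-.172),(.532,-.276)),dbg=None):
    bgr=cv2.cvtColor(im,cv2.COLOR_RGB2BGR); hsv=cv2.cvtColor(bgr,cv2.COLOR_BGR2HSV)
    m=((hsv[...,0]<22)&(hsv[...,1]>75)&(hsv[...,2]>(170 if n=="wrist" else 95))).astype(np.uint8)
    if n=="wrist": m[235:]=0
    m=cv2.morphologyEx(m,cv2.MORPH_OPEN,np.ones((3,3)))
    if dbg: cv2.imwrite(f"pics/{dbg}.png",m*255)
    k,l,st,c=cv2.connectedComponentsWithStats(m); out=[]
    for i in range(1,k):
        if st[i][4]<150: continue
        cs,_=cv2.findContours((l==i).astype(np.uint8),cv2.RETR_EXTERNAL,cv2.CHAIN_APPROX_NONE)
        P=np.array([cast(n,*p,.056,T)[:2] for p in cs[0][:,0]])*1000
        (cx,cy),(w,h),a=cv2.minAreaRect(P.astype(np.float32))
        if not(40<w<66 and 40<h<66): continue
        a=(a+45)%90-45   # nearest to world x
        # extents along/across the axis nearest world x
        d=np.array([np.cos(np.radians(a)),np.sin(np.radians(a))]); e=P@d; f=P@[-d[1],d[0]]
        out.append((round(cx/1000,4),round(cy/1000,4),round(float(a),1),round(float(np.ptp(e)),1),round(float(np.ptp(f)),1)))
    return out
E
python3 - <<'E'
from h import *
im=cv2.cvtColor(cv2.imread("pics/w_rings.png"),cv2.COLOR_BGR2RGB);T=np.load("T_rings.npy")
for r in rings(im,T,dbg="m"): print(r)
print("top")
for r in rings(eyes.get_image("top"),None,"top"): print(r)
E
```

```text
(0.5618, -0.1734, -7.2, 50.8, 55.5)
(0.5333, -0.2825, -11.3, 50.5, 55.7)
top
(0.8487, -0.3303, 14.2, 42.8, 63.5)
(0.7383, -0.1069, -17.6, 43.3, 49.8)
```

```bash
python3 - <<'E'
import cv2,numpy as np
im=cv2.imread("pics/w_rings.png");h=cv2.cvtColor(im,cv2.COLOR_BGR2HSV)
for p in [(208,108),(340,100),(435,118),(408,118),(330,120),(233,110)]: print(p,h[p[1],p[0]])
E
```

```text
(208, 108) [ 19 133 235]
(340, 100) [ 19 135 238]
(435, 118) [ 18 135 234]
(408, 118) [ 18 120 108]
(330, 120) [ 18 136 235]
(233, 110) [ 18 125 120]
```

B is at (.5618,-.1734), yaw -7.2°, and C at (.5333,-.2825), yaw -11.3°. Their 50.5 × 55.6 mm tops confirm the bores run along world x. I'll pick B and place it in the far slot.

```bash
cat >> h.py <<'E'
SRING=.039
def pick(x,y,deg):
    yw=np.radians(deg); c=[x,y]
    bot.move_to(tcp([*c,.10],yw,SRING+.085),E(yw))
    line([*c,.032],yw,SRING+.085,vel=.15)
    hit=line([*c,.032],yw,SRING,vel=.08,f=4)
    if hit:
        print("HIT during insertion",bot.state()["position"],bot.state()["wrist_force"]); return False
    line([*c,.055],yw,SRING,vel=.06); line([*c,.14],yw,SRING,vel=.15)
    print("picked",bot.state()["clock"],bot.state()["wrist_force"].round(2)); return True
def place(yc,xc=-.005):
    c=cad(xc,yc)
    line([*c,.14],YC,SRING,vel=.2); line([*c,.056],YC,SRING,vel=.12)
    h=line([*c,.0385],YC,SRING,vel=.04,f=6); print("lower hit",h,bot.state()["position"][2]-DZ)
    line([*c,.0385],YC,SRING+.085,vel=.1); line([*c,.11],YC,SRING+.085,vel=.2)
    print("placed",bot.state()["clock"])
def look(pos,deg,name):
    bot.move_to(pos,E(np.radians(deg))); bot.sleep(.2); T=toolT(); im=eyes.get_image("wrist"); save(name,im); np.save(f"T_{name}.npy",T); return im,T
E
python3 - <<'E'
from h import *
if pick(.5618,-.1734,-7.2):
    save("w_lift",eyes.get_image("wrist"))
    place(.064)
    im,T=look([.44,.2,.25],20.6,"w_p1")
    print(rings(im,T))
E
```

```text
picked 25.8417 [-0.27 -0.35 -1.13]
lower hit False 0.03840789601060737
placed 31.2083
[(0.5754, -0.0291, -12.3, 50.0, 55.9)]
```

```bash
python3 - <<'E'
import cv2,numpy as np
a=cv2.imread("pics/w_lift.png")[:, :]; b=cv2.imread("pics/w_p1.png")
cv2.imwrite("pics/v1.png",np.hstack([a[20:330,100:460],b[20:330,100:460]]))
E
```

```text
(no output)
```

View pics/v1.png

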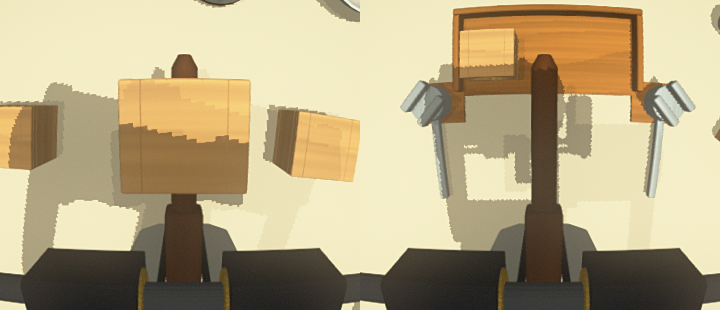

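The left crop shows ring B hanging level on the shaft, and the right crop shows it seated in the caddy's left bay. Ring A has been measured at (.5754,-.0291), yaw -12.3°. Next are A, then C.

```bash
python3 - <<'E'
from h import *
T=np.load("T_w_p1.npy")
for p in [(200,50),(255,50),(256,97),(200,97)]:
    v=cast("wrist",*p,.061,T)[:2]-CO; print((v@[np.cos(YC),np.sin(YC)]).round(4),(v@[-np.sin(YC),np.cos(YC)]).round(4))
if pick(.5754,-.0291,-12.3):
    place(0.)
    im,T=look([.44,-.19,.25],-10,"w_c")
    print(rings(im,T,dbg="m"))
E
```

```text
0.0222 0.0911
0.019 0.0344
-0.0301 0.0333
-0.0278 0.0909
picked 36.1167 [-0.27  0.37 -1.32]
lower hit False 0.038411138093607626
placed 40.3833
[(0.5324, -0.2822, -11.3, 52.2, 55.9), (0.5831, 0.1497, 20.8, 61.0, 59.3)]
```

```bash
python3 - <<'E'
from h import *
print(pick(.5329,-.2823,-11.3))
t=eyes.get_image("top"); a=cv2.imread("pics/w_c.png")
t=cv2.resize(cv2.cvtColor(t,cv2.COLOR_RGB2BGR)[140:260,70:270],None,fx=2.4,fy=2.4,interpolation=cv2.INTER_CUBIC)
o=np.zeros((300,800,3),np.uint8);o[:280,:300]=a[0:280,0:300];o[:288,310:790]=np.clip(t*1.5,0,255);cv2.imwrite("pics/v2.png",o)
E
```

```text
picked 45.8667 [ 0.47  0.01 -0.77]
True
```

View pics/v2.png

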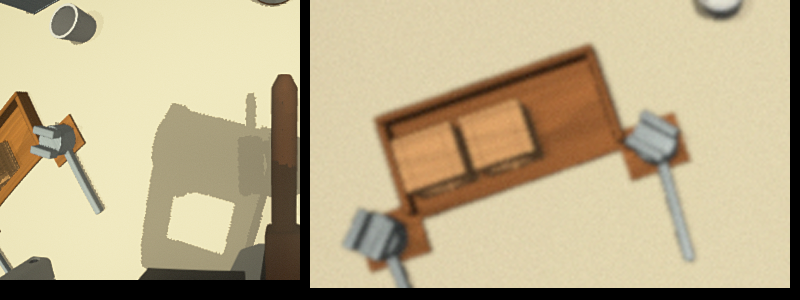

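The left and middle bays each hold a ring and the right bay is free. Placing C there.

```bash
python3 - <<'E'
from h import *
place(-.064)
im,T=look([.43,.185,.26],20.6,"w_p3")
print(bot.state()["clock"],bot.state()["gripper_width"])
E
```

```text
lower hit False 0.03843172136380042
placed 51.1667
52.0833 0.1878066147563313
```

View pics/w_p3.png

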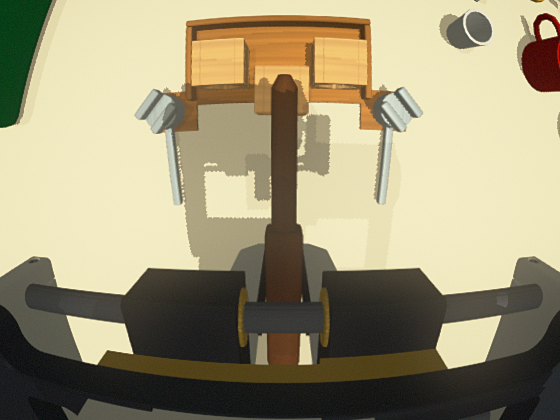

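The left and right rings are seated. The middle ring, top at about (256–310, 66–115), has been knocked forward. I'll measure it from a sideways-shifted viewpoint.

```bash
python3 - <<'E'
from h import *
p=cad(-.13,-.10)
im,T=look([*p,.27],20.6,"w_m")
a=cv2.resize(im[20:150,150:400],None,fx=3,fy=3,interpolation=cv2.INTER_CUBIC); save("v3",a)
print(bot.state()["clock"])
E
```

```text
52.8083
```

View pics/v3.png

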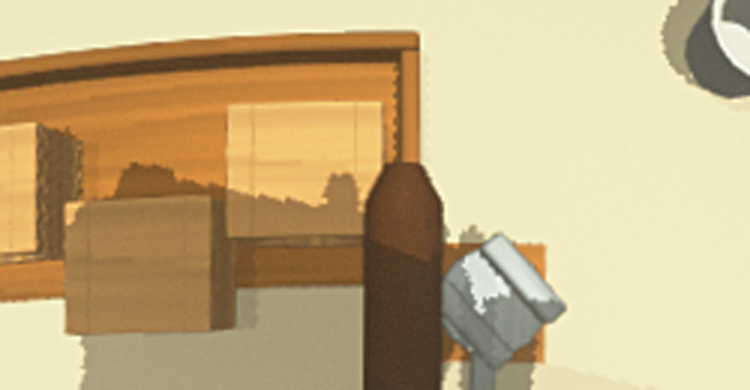

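The middle ring's top corners are at crop pixels (65,203), (212,195), (212,330) and (67,333). It juts out over the caddy's front edge.

```bash
python3 - <<'E'
from h import *
T=np.load("T_w_m.npy")
for z in (.061,.056):
    Q=[]
    for p in [(65,203),(212,195),(212,330),(67,333)]:
        v=cast("wrist",p[0]/3+150,p[1]/3+20,z,T)[:2]-CO; Q.append([v@[np.cos(YC),np.sin(YC)],v@[-np.sin(YC),np.cos(YC)]])
    Q=np.array(Q);print(z,Q.round(4).tolist(),"c",Q.mean(0).round(4),"len",np.hypot(*(Q[0]-Q[3])).round(4),np.hypot(*(Q[1]-Q[2])).round(4),"wid",np.hypot(*(Q[0]-Q[1])).round(4),np.hypot(*(Q[3]-Q[2])).round(4))
    f=(Q[0]+Q[1]-Q[2]-Q[3]);print("rel yaw",np.degrees(np.arctan2(f[1],f[0])))
E
```

```text
0.061 [[-0.0119, 0.024], [-0.0126, -0.0321], [-0.0621, -0.0316], [-0.0609, 0.0241]] c [-0.0368 -0.0039] len 0.049 0.0495 wid 0.056 0.0557
rel yaw -0.3124801785534161
0.056 [[-0.0112, 0.0257], [-0.012, -0.0311], [-0.0622, -0.0306], [-0.0609, 0.0258]] c [-0.0366 -0.0025] len 0.0497 0.0502 wid 0.0568 0.0565
rel yaw -0.3124801785533798
```

The middle ring is level on the floor at caddy (-37,-3) mm. I'll re-thread it, lift it and set it back.

```bash
python3 - <<'E'
from h import *
c=cad(-.037,-.0035)
bot.move_to(tcp([*c,.10],YC,SRING+.085),E(YC))
line([*c,.037],YC,SRING+.085,vel=.15)
if line([*c,.037],YC,SRING,vel=.08,f=4): raise SystemExit("HIT")
line([*c,.060],YC,SRING,vel=.06); line([*c,.075],YC,SRING,vel=.1)
c2=cad(-.004,0); line([*c2,.075],YC,SRING,vel=.1); line([*c2,.054],YC,SRING,vel=.08)
print(line([*c2,.0385],YC,SRING,vel=.04,f=6))
line([*c2,.0385],YC,SRING+.085,vel=.1); line([*c2,.11],YC,SRING+.085,vel=.2)
im,T=look([*cad(-.13,-.10),.27],20.6,"w_m2"); im2,T=look([*cad(-.15,.1),.27],20.6,"w_m3")
save("v4",np.hstack([im[20:220,100:440],im2[20:220,100:500]])); print(bot.state()["clock"])
E
```

```text
False
61.2333
```

View pics/v4.png

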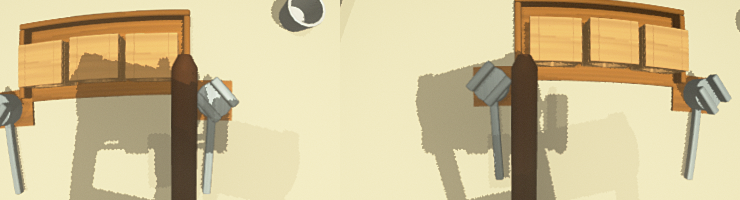

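All three rings are aligned in the caddy, at 61 s on the clock. Closing both keepers now.

```bash
python3 - <<'E'
from h import *
for nm,S,y0,home,sg in [("L",SL,-22.5,65.63,1),("R",SR,-24.37+86.8,-24.37,-1)]:
    y0=np.radians(y0); h=np.radians(home)
    bot.move_to(tcp([*S,.10],y0,SC),E(y0)); enter(S,y0)
    if not turn(S,y0,h-sg*.02,f=8):
        for k in np.arange(.02,.27,.04):
            if line([*S,.05],h+sg*k,SC,vel=.03,f=6): break
    s=bot.state(); ya=s["eef_rot"][2]; print(nm,"end yaw",np.degrees(ya),"home",home,s["wrist_force"].round(1))
    line([*S,.05],ya-sg*.07,SC,vel=.03); line([*S,.11],ya-sg*.07,SC,vel=.15)
im,T=look([*cad(-.16,0),.25],20.6,"w_end"); t=eyes.get_image("top"); save("top2",t)
A=cv2.resize(t[140:260,70:270],None,fx=2,fy=2,interpolation=cv2.INTER_CUBIC)
o=np.zeros((240,780,3),np.uint8);o[:,:400]=np.clip(A*1.4,0,255);o[:,405:]=im[0:240,90:465];save("v5",o)
print(bot.state()["clock"],bot.state()["gripper_width"])
E
```

```text
enter off 0 hit False z 0.0502
L end yaw 79.94249565016673 home 65.63 [-33.4   7.2  11.1]
enter off 0 hit True z 0.0664
enter off 0.002 hit True z 0.0652
enter off -0.002 hit True z 0.0732
enter off 0.004 hit True z 0.0746
enter off -0.004 hit True z 0.0779no entry
```

Entry failed on the right, and the left stop force rose to 33 N, so the spurtle may have shifted in the grip. I've used all 14 views, so I'll compare its outline numerically against the earlier good images.

```bash
cat >> h.py <<'E'
def outline(im):
    """spurtle silhouette in wrist image: per-row (left,right) of dark-brown pixels"""
    hsv=cv2.cvtColor(im,cv2.COLOR_RGB2HSV); m=((hsv[...,0]<14)&(hsv[...,1]>95)&(hsv[...,2]<135)).astype(np.uint8); m[240:]=0; m[:,:220]=0; m[:,350:]=0
    m=cv2.morphologyEx(m,cv2.MORPH_OPEN,np.ones((5,5))); n,l,st,c=cv2.connectedComponentsWithStats(m)
    k=1+np.argmax(st[1:,4]); out=[]
    for y in range(st[k][1],240,20):
        q=np.where(l[y]==k)[0]
        if len(q): out.append((y,int(q.min()),int(q.max())))
    return out
E
python3 - <<'E'
from h import *
for n in ("w_cad","w_p3","w_m2"): print(n,outline(cv2.cvtColor(cv2.imread(f"pics/{n}.png"),cv2.COLOR_BGR2RGB)))
s=bot.state(); print(s["position"],s["eef_rot"],s["gripper_width"],s["clock"])
bot.servo_line(s["position"]+[0,0,.1],vel=.15)
im,T=look([*cad(-.16,0),.25],20.6,"w_chk"); print(outline(im), bot.state()["wrist_force"])
h=cv2.cvtColor(im,cv2.COLOR_RGB2HSV); print([h[y,284].tolist() for y in range(40,240,20)])
E
```

```text
w_cad [(84, 283, 288)]Traceback (most recent call last):
  File "<stdin>", line 2, in <module>
  File "h.py", line 87, in outline
    k=1+np.argmax(st[1:,4]); out=[]
        ~~~~~~~~~^^^^^^^^^^
    return _wrapfunc(a, 'argmax', axis=axis, out=out, **kwds)
    return bound(*args, **kwds)
ValueError: attempt to get argmax of an empty sequence
```

```bash
python3 - <<'E'
from h import *
im0=cv2.cvtColor(cv2.imread("pics/w_p3.png"),cv2.COLOR_BGR2RGB);h=cv2.cvtColor(im0,cv2.COLOR_RGB2HSV)
print([h[y,284].tolist() for y in range(70,250,18)], [h[y,300].tolist() for y in range(130,250,18)])
s=bot.state(); print(s["position"],s["eef_rot"],s["gripper_width"],s["clock"])
bot.servo_line(s["position"]+[0,0,.1],vel=.15)
im,T=look([*cad(-.16,0),.25],20.6,"w_chk"); print(bot.state()["wrist_force"])
h=cv2.cvtColor(im,cv2.COLOR_RGB2HSV); print([h[y,284].tolist() for y in range(70,250,18)])
E
```

```text
[[18, 140, 232], [13, 171, 116], [14, 154, 78], [15, 139, 79], [14, 119, 77], [15, 126, 79], [15, 112, 80], [16, 100, 82], [16, 105, 80], [17, 108, 73]] [[22, 68, 168], [25, 60, 235], [22, 66, 147], [24, 59, 231], [25, 58, 232], [25, 58, 232], [15, 107, 81]]
[0.53916577 0.04338182 0.08588384] [-3.14032014e+00 -1.99608003e-04  1.08986375e+00] 0.18902933220460633 72.9417
[-0.27570408  0.53826468 -0.65598097]
[[18, 141, 237], [13, 158, 102], [15, 142, 79], [15, 131, 78], [15, 117, 83], [15, 114, 83], [16, 111, 78], [14, 110, 79], [16, 113, 81], [15, 118, 80]]
```

```bash
sed -i 's/(hsv\[...,0\]<14)&(hsv\[...,1\]>95)&(hsv\[...,2\]<135)/(hsv[...,0]<20)\&(hsv[...,1]>85)\&(hsv[...,2]<125)/' h.py; python3 - <<'E'
from h import *
for n in ("w_cad2","w_p3","w_m2","w_m3","w_chk"): print(n,outline(cv2.cvtColor(cv2.imread(f"pics/{n}.png"),cv2.COLOR_BGR2RGB)))
E
```

```text
w_cad2 [(74, 281, 287), (94, 270, 297), (114, 271, 296), (134, 271, 296), (154, 271, 296), (174, 271, 295), (194, 272, 295), (214, 272, 295), (234, 265, 301)]
w_p3 [(74, 281, 286), (94, 271, 297), (114, 271, 297), (134, 271, 296), (154, 272, 295), (174, 272, 295), (194, 272, 295), (214, 272, 295), (234, 265, 301)]
w_m2 [(74, 280, 287), (94, 271, 296), (114, 271, 296), (134, 272, 300), (154, 272, 296), (174, 271, 295), (194, 272, 295), (214, 272, 295), (234, 265, 301)]
w_m3 [(74, 275, 289), (94, 271, 297), (114, 268, 296), (134, 272, 296), (154, 272, 296), (174, 272, 295), (194, 272, 295), (214, 272, 295), (234, 266, 301)]
w_chk [(80, 280, 286), (100, 272, 294), (120, 272, 294), (140, 272, 294), (160, 272, 294), (180, 273, 294), (200, 273, 294), (220, 270, 296)]
```

The silhouette is narrower and its tip row has moved from 74 to 80. That means the spurtle has pitched tip-down in the grip with no yaw shift. I'll estimate the angle by projecting the tip and shaft edges.

```bash
python3 - <<'E'
from h import *
I=np.eye(4)
def pt(s,lat,up,ph):  # spurtle-frame point -> tool frame; tip down = +z tool
    a=s-S_G; return [a*np.cos(ph)+up*np.sin(ph), lat, DZ+a*np.sin(ph)-up*np.cos(ph)]
for dg in (0,4,6,8,10,12,14):
    ph=np.radians(dg); r=[np.round(proj("wrist",pt(.076,0,0,ph),I),1).tolist()]
    for s in (.06,.03,.01): r.append(round(abs(proj("wrist",pt(s,.006,0,ph),I)[0]-proj("wrist",pt(s,-.006,0,ph),I)[0]),1)); r.append(round(proj("wrist",pt(s,0,0,ph),I)[1]))
    r.append(round(proj("wrist",pt(.004,0,.009,ph),I)[1],1))
    print(dg,r)
def rows(n):
    im=cv2.cvtColor(cv2.imread(f"pics/{n}.png"),cv2.COLOR_BGR2HSV); m=(im[...,0]<20)&(im[...,1]>85)&(im[...,2]<125)
    out=[]
    for y in range(70,240):
        q=np.where(m[y,255:312])[0]; out.append((y,len(q)))
    return out
for n in ("w_cad2","w_chk"):
    R=rows(n); print(n,[w for y,w in R][::4], "shoulder row",[y for y,w in R if y>190 and w>28][:1])
E
```

```text
0 [[282.5, 76.0], np.float64(26.2), 110, np.float64(25.6), 174, np.float64(24.8), 215, np.float64(233.0)]
4 [[282.5, 78.5], np.float64(25.3), 111, np.float64(25.0), 173, np.float64(24.5), 214, np.float64(230.7)]
6 [[282.6, 80.0], np.float64(24.8), 112, np.float64(24.7), 173, np.float64(24.3), 214, np.float64(229.6)]
8 [[282.6, 81.6], np.float64(24.4), 113, np.float64(24.4), 173, np.float64(24.2), 213, np.float64(228.6)]
10 [[282.6, 83.5], np.float64(24.0), 114, np.float64(24.2), 173, np.float64(24.0), 213, np.float64(227.6)]
12 [[282.6, 85.4], np.float64(23.6), 115, np.float64(23.9), 173, np.float64(23.9), 213, np.float64(226.8)]
14 [[282.6, 87.5], np.float64(23.2), 116, np.float64(23.7), 173, np.float64(23.7), 213, np.float64(226.0)]
w_cad2 [0, 7, 16, 21, 36, 29, 28, 28, 28, 29, 28, 26, 25, 26, 26, 25, 26, 26, 26, 26, 26, 26, 26, 26, 26, 26, 25, 24, 25, 24, 24, 24, 25, 24, 24, 24, 24, 24, 24, 32, 36, 37, 37] shoulder row [225]
w_chk [11, 13, 0, 14, 19, 32, 23, 23, 23, 23, 23, 23, 23, 23, 23, 23, 23, 23, 23, 23, 22, 23, 23, 23, 23, 23, 23, 23, 22, 22, 22, 22, 22, 22, 22, 22, 22, 22, 33, 37, 37, 37, 37] shoulder row [221]
```

```bash
cat >> h.py <<'E'
def keepers(im,T,n="wrist"):
    hsv=cv2.cvtColor(im,cv2.COLOR_RGB2HSV); m=(hsv[...,1]<45)&(hsv[...,2]>60)
    if n=="wrist": m[240:]=False
    ys,xs=np.where(m); P=np.array([cast(n,x,y,.018,T)[:2] for x,y in zip(xs,ys)])-CO
    R=np.array([[np.cos(YC),np.sin(YC)],[-np.sin(YC),np.cos(YC)]]); Q=P@R.T; res={}
    for nm,sy in (("L",1),("R",-1)):
        v=Q-[-.052,sy*.135]; v[:,1]*=-sy   # mirrored: closed = +y, open = -x
        r=np.hypot(*v.T); th=np.degrees(np.arctan2(-v[:,0],v[:,1]))
        k=(r>.045)&(r<.122)&(th>-15)&(th<110)
        hist=np.histogram(th[k],bins=np.arange(-15,111,5))[0]; b=np.argmax(hist); c=-15+5*b+2.5
        kk=k&(abs(th-c)<8); res[nm]=(round(float(np.median(th[kk])),1),int(kk.sum()),round(float(r[kk].max()),3))
    return res
E
python3 - <<'E'
from h import *
for n in ("w_cad","w_cad2","w_p3","w_m3","w_chk"): print(n,keepers(cv2.cvtColor(cv2.imread(f"pics/{n}.png"),cv2.COLOR_BGR2RGB),np.load(f"T_{n}.npy")))
for nm in ("top0","top1"): print(nm,keepers(cv2.cvtColor(cv2.imread(f"pics/{nm}.png"),cv2.COLOR_BGR2RGB),None,"top"))
print(keepers(eyes.get_image("top"),None,"top"))
E
```

```text
Traceback (most recent call last):
FileNotFoundError: [Errno 2] No such file or directory: 'T_w_cad.npy'
```

```bash
for a in cad cad2 rings; do cp T_$a.npy T_w_$a.npy; done; python3 - <<'E'
from h import *
for n in ("w_cad","w_cad2","w_p3","w_m3","w_chk"): print(n,keepers(cv2.cvtColor(cv2.imread(f"pics/{n}.png"),cv2.COLOR_BGR2RGB),np.load(f"T_{n}.npy")))
for nm in ("top0","top1"): print(nm,keepers(cv2.cvtColor(cv2.imread(f"pics/{nm}.png"),cv2.COLOR_BGR2RGB),None,"top"))
print(keepers(eyes.get_image("top"),None,"top"))
E
```

```text
w_cad {'L': (2.2, 594, 0.116), 'R': (6.2, 612, 0.116)}
w_cad2 {'L': (86.1, 519, 0.12), 'R': (85.9, 503, 0.116)}
w_p3 {'L': (86.3, 509, 0.118), 'R': (85.8, 480, 0.116)}
w_m3 {'L': (86.8, 478, 0.117), 'R': (85.6, 399, 0.116)}
w_chk {'L': (0.4, 522, 0.115), 'R': (82.4, 524, 0.117)}
top0 {'L': (3.4, 162, 0.117), 'R': (7.6, 172, 0.118)}
  return _methods._mean(a, axis=axis, dtype=dtype,
  ret = ret.dtype.type(ret / rcount)
Traceback (most recent call last):
  File "h.py", line 102, in keepers
    kk=k&(abs(th-c)<8); res[nm]=(round(float(np.median(th[kk])),1),int(kk.sum()),round(float(r[kk].max()),3))
                                                                                             ~~~~~~~~~^^
ValueError: zero-size array to reduction operation maximum which has no identity
```

The left keeper is home at about 0°, and the right one is at 82.4°. Now I'll fit the spurtle's pitch and slide in the grip.

```bash
cat >> h.py <<'E'
from scipy.optimize import least_squares
I4=np.eye(4)
def spt(s,lat,up,q):
    ph,dz,ds=q; a=s-S_G+ds; return [a*np.cos(ph)+up*np.sin(ph), lat, DZ+dz+a*np.sin(ph)-up*np.cos(ph)]
def meas(im):
    h=cv2.cvtColor(im,cv2.COLOR_RGB2HSV); m=((h[...,0]<20)&(h[...,1]>85)&(h[...,2]<125)); W={}
    for y in range(60,245):
        q=255+np.where(m[y,255:312])[0]; W[y]=len(q) if len(q) and len(q)==np.ptp(q)+1 else 0
    tip=next(y for y in range(62,120) if min(W[y+i] for i in range(5))>=3)
    sh=next(y for y in range(195,240) if W[y]>=29)
    rows=range(tip+22,sh-8,6); return tip,sh,{y:W[y] for y in rows if W[y]>=18}
def model(q,rows):
    S=np.linspace(.0,.075,16); pr=[(proj("wrist",spt(s,.006,0,q),I4),proj("wrist",spt(s,-.006,0,q),I4)) for s in S]
    r=np.array([p[0][1] for p in pr]); w=np.array([abs(p[0][0]-p[1][0]) for p in pr]); o=np.argsort(r)
    return proj("wrist",spt(.076,0,0,q),I4)[1],proj("wrist",spt(.004,0,.009,q),I4)[1],np.interp(rows,r[o],w[o])
def fit(im,ref):
    t0,s0,W0=meas(ref); m0=model((0,0,0),list(W0)); bt,bs,bw=t0-m0[0],s0-m0[1],np.median(np.array(list(W0.values()))-m0[2])
    t,s,W=meas(im)
    def res(q):
        m=model(q,list(W)); return np.r_[(m[0]+bt-t),(m[1]+bs-s),(m[2]+bw-np.array(list(W.values())))]
    f=least_squares(res,[0,0,0],x_scale=[.1,.01,.01],loss="soft_l1"); return (t0,s0),(t,s),(bt,bs,bw),np.degrees(f.x[0]),f.x[1:],np.abs(f.fun).max()
E
python3 - <<'E'
from h import *
L=lambda n:cv2.cvtColor(cv2.imread(f"pics/{n}.png"),cv2.COLOR_BGR2RGB)
for n in ("w_m2","w_p3","w_chk"): print(n,fit(L(n),L("w_cad2")))
print(meas(L("w_chk"))[2]); print(meas(L("w_cad2"))[2])
E
```

```text
w_m2 ((74, 225), (73, 225), (np.float64(-1.9774784051097924), np.float64(-8.01786714543357), np.float64(-0.16218285321668624)), np.float64(-9.98132114434377), array([0.00892083, 0.00054884]), np.float64(15.10438291169509))
w_p3 ((74, 225), (85, 225), (np.float64(-1.9774784051097924), np.float64(-8.01786714543357), np.float64(-0.16218285321668624)), np.float64(-17.584309598546376), array([ 0.02100267, -0.00153364]), np.float64(1.2661242182158574))
w_chk ((74, 225), (91, 222), (np.float64(-1.9774784051097924), np.float64(-8.01786714543357), np.float64(-0.16218285321668624)), np.float64(-4.136517582429102), array([ 0.02441335, -0.00588177]), np.float64(0.7059216756280051))
{113: 23, 119: 23, 125: 23, 131: 23, 137: 23, 143: 23, 149: 23, 155: 22, 161: 23, 167: 23, 173: 23, 179: 22, 185: 22, 191: 22, 197: 22, 203: 22, 209: 22}
{96: 28, 102: 28, 114: 26, 120: 25, 126: 26, 132: 26, 138: 26, 144: 26, 150: 26, 156: 26, 162: 26, 168: 25, 174: 25, 180: 25, 186: 24, 192: 25, 198: 25, 204: 24, 210: 24, 216: 24}
```

```bash
python3 - <<'E'
from h import *
import h as H
L=lambda n:cv2.cvtColor(cv2.imread(f"pics/{n}.png"),cv2.COLOR_BGR2RGB)
o=H.meas
def m2(im):
    t,s,W=o(im); t=outline(im)[0][0]; return t,s,{y:w for y,w in W.items() if y>t+36}
H.meas=m2
for n in ("w_m2","w_p3","w_chk"):
    f=fit(L(n),L("w_cad2")); print(n,f[0],f[1],np.round(f[3],1),f[4].round(4),round(f[5],2))
# also side-view handle: wrist widths of the handle
for n in ("w_cad2","w_chk"):
    im=cv2.cvtColor(L(n),cv2.COLOR_RGB2HSV); print([int(((im[y,250:318,2]<125)&(im[y,250:318,1]>75)&(im[y,250:318,0]<22)).sum()) for y in range(222,262,3)])
E
```

```text
w_m2 (74, 225) (74, 225) -9.5 [0.0091 0.0002] 15.3
w_p3 (74, 225) (74, 225) -6.4 [ 0.0073 -0.0002] 1.47
w_chk (74, 225) (80, 222) -2.5 [ 0.0182 -0.002 ] 3.62
[25, 33, 35, 37, 37, 38, 38, 38, 38, 38, 38, 38, 38, 38]
[33, 37, 37, 37, 37, 37, 37, 37, 37, 36, 37, 37, 37, 36]
```

The fit is ambiguous between pitch and slide. The robust fix is to lay the spurtle in its rest, which levels it, then re-measure and re-grasp.

```bash
cat >> h.py <<'E'
def spurtle_in_rest(im,T):
    r=im[...,0].astype(int); C=[]
    for y in range(100,275):
        row=r[y,262:315]; q=262+np.where(row<.78*np.percentile(row,60))[0]; q=q[(q>268)&(q<305)]
        if len(q)<6: continue
        a=cast("wrist",q.min()-.5,y,.037,T);b=cast("wrist",q.max()+.5,y,.037,T); w=np.hypot(*(a-b)[:2])
        if .010<w<.021: C.append([*((a+b)/2)[:2],w,y])
    C=np.array(C); vx,vy,x0,y0=map(float,cv2.fitLine(C[:,:2].astype(np.float32),cv2.DIST_HUBER,0,1e-5,1e-5).ravel())
    d=np.array([vx,vy])*np.sign(vx); s=(C[:,:2]-[x0,y0])@d; w=C[:,2]
    sh=max(s[(w>.0165)&(abs(s)<.04)])   # shoulder (x=+4 mm)
    return np.degrees(np.arctan2(d[1],d[0])),[x0,y0]+d*(sh-.004),C[0,3],C[-1,3],len(C)
E
python3 - <<'E'
from h import *
im0=cv2.cvtColor(cv2.imread("pics/w_rest.png"),cv2.COLOR_BGR2RGB); print("ref",spurtle_in_rest(im0,np.load("T_rest.npy")))
G=np.load("G.npy"); R=E(G[5])
bot.move_to(G[:3]+[0,0,.12],R)
bot.servo_line(G[:3]+[0,0,.035],vel=.15)
h=bot.servo_line(G[:3]+[0,0,.0],vel=.03,f_stop=10); s=bot.state(); print(h,s["position"],s["wrist_force"].round(1))
bot.set_gripper(.65); bot.servo_line(s["position"]+[0,0,.1],vel=.15)
im,T=look([.53,-.416,.22],-22,"w_rest2"); print("now",spurtle_in_rest(im,T),bot.state()["clock"])
E
```

```text
ref (np.float64(-22.974542122719683), array([ 0.57666576, -0.44028729]), np.float64(117.0), np.float64(262.0), 112)
True [ 0.51432396 -0.41360107  0.04459743] [-3.4  1.8  5.9]
now (np.float64(-22.403450671565466), array([ 0.57516209, -0.43937482]), np.float64(114.0), np.float64(260.0), 111) 81.3
```

The spurtle lies level again in its notches, with tip row 114 and end row 260, about 2.3 mm towards the tip. I'll re-grasp it and check the grip against the reference outline.

```bash
python3 - <<'E'
from h import *
G=np.load("G.npy"); y=G[5]; d=np.array([np.cos(y),np.sin(y),0]); p=G[:3]+.0023*d
bot.move_to(p+[0,0,.08],E(y)); bot.servo_line(p,vel=.1); bot.set_gripper(0,55)
print(bot.state()["gripper_width"]); bot.servo_line(p+[0,0,.13],vel=.2)
im,T=look([*cad(-.16,-.05),.25],20.6,"w_g2")
print(outline(im),keepers(im,T),bot.state()["clock"],bot.state()["wrist_force"])
E
```

```text
0.1893262250833827
[(74, 279, 286), (94, 271, 296), (114, 271, 296), (134, 271, 295), (154, 271, 295), (174, 272, 295), (194, 271, 295), (214, 272, 294), (234, 265, 301)] {'L': (0.3, 484, 0.116), 'R': (82.3, 539, 0.116)} 86.55 [-0.18659694 -0.91252034  0.40342379]
```

The grip matches the reference outline. Closing the right keeper, this time with a cumulative force limit and unloading before the lift.

```bash
python3 - <<'E'
from h import *
y0=np.radians(58.3); h=np.radians(-24.37)
bot.move_to(tcp([*SR,.11],y0,SC),E(y0)); enter(SR,y0)
F0=bot.state()["wrist_force"]; dF=lambda: np.linalg.norm((bot.state()["wrist_force"]-F0)[:2])
print("turn",turn(SR,y0,h+.02,f=8),dF())
for k in np.arange(.0,.24,.03):
    line([*SR,.05],h-k,SC,vel=.03,f=6); bot.sleep(.05); f=dF(); print(round(k,2),round(f,1),end="; ")
    if f>7: break
ya=bot.state()["eef_rot"][2]
for b in (.04,.08,.11):
    line([*SR,.05],ya+b,SC,vel=.03); print("back",b,round(dF(),1))
hit=line([*SR,.075],ya+.11,SC,vel=.04,f=5); print("lift hit",hit,bot.state()["position"][2]-DZ)
if not hit:
    line([*SR,.12],ya+.11,SC,vel=.15)
    im,T=look([*cad(-.16,-.05),.25],20.6,"w_g3"); print(outline(im),keepers(im,T),bot.state()["clock"])
E
```

```text
enter off 0 hit False z 0.0502
turn False 1.464930370852039
0.0 2.2; 0.03 2.2; 0.06 1.5; 0.09 1.4; 0.12 1.8; 0.15 3.0; 0.18 7.7; back 0.04 0.9
back 0.08 1.2
back 0.11 1.0
lift hit False 0.0748506493250265
[(74, 279, 284), (94, 271, 296), (114, 271, 296), (134, 271, 295), (154, 271, 295), (174, 272, 295), (194, 271, 295), (214, 271, 294), (234, 265, 301)] {'L': (0.4, 491, 0.117), 'R': (0.0, 336, 0.118)} 96.45
```

Both keepers are home. Next I'll check the rings numerically and return the spurtle.

```bash
python3 - <<'E'
from h import *
def ringcheck(n):
    im=cv2.imread(f"pics/{n}.png"); h=cv2.cvtColor(im,cv2.COLOR_BGR2HSV); T=np.load(f"T_{n}.npy")
    m=((h[...,0]<22)&(h[...,1]>105)&(h[...,1]<158)&(h[...,2]>125)).astype(np.uint8); m[200:]=0
    m=cv2.morphologyEx(m,cv2.MORPH_OPEN,np.ones((5,5))); ys,xs=np.where(m)
    P=np.array([cast("wrist",x,y,.061,T)[:2] for x,y in zip(xs,ys)])-CO
    Q=P@np.array([[np.cos(YC),np.sin(YC)],[-np.sin(YC),np.cos(YC)]]).T*1000
    print(n)
    for c in (-64,0,64):
        k=(abs(Q[:,1]-c)<31)&(abs(Q[:,0])<90); q=Q[k]; print(c,k.sum(),np.percentile(q,2,axis=0).round(),np.percentile(q,98,axis=0).round())
for n in ("w_m2","w_m3","w_g2","w_g3"): ringcheck(n)
G=np.load("G.npy"); R=E(G[5])
bot.move_to(G[:3]+[0,0,.12],R); bot.servo_line(G[:3]+[0,0,.02],vel=.15)
h=bot.servo_line(G[:3],vel=.04,f_stop=8); print(h,bot.state()["position"],G[:3])
bot.set_gripper(.65); bot.servo_line(G[:3]+[0,0,.1],vel=.15)
im,T=look([.53,-.416,.22],-22,"w_rest3"); print("now",spurtle_in_rest(im,T),bot.state()["clock"])
E
```

```text
w_m2
-64 2288 [-27. -92.] [ 21. -38.]
0 2226 [-27. -28.] [22. 26.]
64 1960 [-31.  37.] [21. 91.]
w_m3
-64 1818 [-27. -92.] [ 21. -38.]
0 2191 [-29. -28.] [22. 25.]
64 2427 [-32.  36.] [21. 90.]
w_g2
-64 2738 [-34. -92.] [ 21. -38.]
0 2654 [-32. -28.] [22. 26.]
64 2385 [-33.  37.] [21. 91.]
w_g3
-64 2723 [-32. -92.] [ 21. -38.]
0 2696 [-32. -28.] [22. 26.]
64 2388 [-33.  37.] [21. 91.]
True [ 0.51429424 -0.41332526  0.04294499] [ 0.51447913 -0.41348405  0.04301632]
now (np.float64(-22.431323277709467), array([ 0.57620237, -0.43948816]), np.float64(117.0), np.float64(262.0), 110) 102.1333
```

```bash
python3 - <<'E'
from h import *
im,T=look([*cad(-.16,0),.28],20.6,"w_fin"); k=keepers(im,T); print(k)
a=cv2.absdiff(cv2.cvtColor(cv2.imread("pics/top0.png"),cv2.COLOR_BGR2GRAY),cv2.cvtColor(eyes.get_image("top"),cv2.COLOR_RGB2GRAY))
for nm,(u,v) in dict(mug=(308,118),honey=(356,143),egg=(241,136),dish=(411,148),salt=(427,312),rest=(440,217)).items(): print(nm,int((a[v-25:v+25,u-25:u+25]>40).sum()))
print(bot.state()["clock"])
if abs(k["L"][0])<3 and abs(k["R"][0])<3: print(bot.hand_in())
E
```

```text
{'L': (0.2, 435, 0.115), 'R': (-0.1, 472, 0.118)}
mug 0
honey 0
egg 0
dish 0
salt 211
rest 0
104.6333
the job is handed in; nothing more can be done
None
```

I handed the job in at about 105 s: all three rings are in the caddy with bores front to back, both keepers measured fully home, and the spurtle is back in its notches (the middle ring was knocked forward once and reset, and I laid the spurtle in its rest mid-job to re-grip it). The final picture check found no change at the mug, jar, egg cup, dish or rest; the image did change at the salt pot, which I put down to the arm's shadow moving but did not confirm.

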